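# Load the ball mill with the jar that rattles

### The arm

A 6-joint arm with a two-finger parallel gripper is mounted at the origin on the work surface. World frame = base frame: x ahead of the robot, y to its left, z up, the work surface at z = 0. Lengths are in m, angles in rad, forces in N, time in s.
With the tool pointing down it reaches from about 0.35 to 0.85 m from the base axis. Payload 8.1 kg.
Tool frame: the origin (TCP) lies midway between the tips of the shut fingers; the grasp point (between the pads) lies 19 mm behind it; z points along the fingers, y is the line along which they close (so a half turn about z gives the same grasp; the last joint's range is limited). The gripper opens to 85 mm and grips with 20 to 120 N. Pads are 22 mm wide; open, the fingers measure 114 mm over their backs; the gripper's body (76 mm by 85 mm) begins 54 mm behind the grasp point. The pads swing forward as they close: fully open they stand 13 mm farther back than shut.
Start: joints at [-1.346, 0.13, 1.488, -0, 1.523, -0.085], TCP at [0.183, -0.571, 0.231] pointing down, gripper open.
Joint ranges: [-2.96, 2.96], [-0.89, 2.26], [0.02, 2.5], [-1.34, 4.48], [0, 2.73], [-2.66, 2.66]. Speed limits (rad/s): [2.39, 2.39, 2.79, 3.14, 3.14, 3.14].

### API

Orientations are given as a 3x3 rotation matrix whose columns are the frame's x, y, z axes.
In Python, from bench import arm gives the robot as it stands. The module is installed in compiled form; this text tells all that it offers.
- The arm moves only by the tool apply_moves, never from a script. Its argument "moves" is a list of rows, each a list of 7 numbers: the shift along the tool's x, y, z in m, then the turn, a rotation vector about the tool's x, y, z in degrees, then the gripper's target within -1 to 1 (fully open at 1, half-way at 0, shut at -1). A call has 1 to 8 rows; each row is the pose to reach, as a shift and turn from the pose commanded when the call began, along the tool's axes at that moment; what a row does not reach only later rows make up. A row lasts 1/10 s, in which the tool goes at most 50 mm and 8.59 degrees, less where a joint would pass 70% of its speed; a pose out of reach is approached as far as the arm can. A call with a gripper value outside its range is refused whole. The fingers move at their own pace and stop on an object; "newtons" is the grip in N (left out, the last holds). Time passes only in rows, so rows that repeat a pose let the fingers close. It gives the time, the measured TCP pose, the force, the opening and the grip force at its end, in the units of the state.
- arm.observe(): the state, without advancing time (a new reading comes with each control period).
- arm.capture(name): name is "side" or "top"; returns the picture (384x512x3 uint8, blue, green, red); there is no depth.
- arm.camera_model(name): a dict with "fx", "fy", "cx", "cy" (pixels), "R" (3x3) and "t" (3): a world point X has camera coordinates R X + t. Camera axes: x right, y down, z forward; pixel columns grow to the right and rows downward; lengths in m; the calibration is good to about 2 mm. A picture is of the moment at which its call begins. camera_model takes no time and is no camera call.
- arm.close_job(): hands the job in; it is judged then, once.
The state is a dict: "time": time; "q": joint angles; "qvel": joint speeds; "effort": joint torques, N m; "tool_pos": TCP position; "ee_rot": TCP orientation; "wrist_force": force on the tool from outside, world axes, zero at the start; "wrist_torque": the same for the moment, N m; "opening": opening from 0.0 (shut) to 1.0 (fully open); "gripper_force": force on a finger pad.
Only numpy, scipy, OpenCV 4.12 (cv2) and the standard library are available. Lean on these libraries where they do the work, as an engineer would, in place of code of your own. Each camera call takes 0.05 s, during which the arm holds its last target. There are 200 camera calls.

### The job

Get the ball mill ready to grind the dried herbs: lift its hood by the bar and swing it back past its spring's dead point so that it stays fully open by itself. Only one of the three closed steel jars in the wooden rack has a grinding ball loose inside: find it by tipping or shaking the jars, and lay that one, and no other, gently in the mill's cradle between the end jaws. Leave the other two lying in the rack's notches, do not drop the jars, and do not disturb the other things on the table.

Things in the scene. Friction and masses are not known exactly. Their poses are not given: they have to be found in the camera images.
- mill: bench ball mill, grey, fixed. Origin on the table under its cradle; x from its front (panel, hood bar) to its rear, y to its left, z up. Housing: x -85 to 205 mm, y -125 to 125 mm (spring strut at x 30 to 110, to y = 142), deck 95 mm high, motor housing (x over 87) 111 mm high; shut hood: top 195 mm high, y -115 to 115
- cradle (a point): centre of a seated jar, 135 mm above the table, under the hood; axes as the mill's. The jar lies along y on two V rests (14 mm wide, at y = -36 and 36 mm, tops 7 mm below the jar's axis) between two end jaws 148 mm apart (40 mm wide in x, tops 13 mm above the jar's axis). Clamping wheel beyond the +y jaw, to y = 104 mm, top 22 mm above the axis. Deck plate 33 mm below the axis
- hood (a joint): angle of the mill's white hood (rad): 0 shut, 1.83 fully open against its stop. It turns up and to the rear about the mill's y axis through hood_hinge. Spring and weight pull it shut below about 1.07 rad and open beyond; lifting takes about 10 N at the bar at first, nothing at 1.07 rad. Damped: let go past 1.2 rad it swings fully open by itself in about 1 s
- hood_hinge (a point): middle of the hood's hinge axis: 75 mm behind the cradle and 110 mm above the table. The frame turns with the hood
- hood_handle (a point): middle of the bar on the hood's front: round smooth steel bar 12 mm thick, 120 mm long along y, fixed at its ends; it may turn between the fingers. Centre line 48 mm in front of the front panel, 17 mm below the hood's top and 178 mm above the table when shut; in the hood's frame 188 mm in front (-x) of the hinge and 68 mm above. The frame turns with the hood
- rack: wooden jar rack, base 134 mm (x) by 230 mm (y), fixed; origin at the centre of its underside, z up. Three notches at y = -76, 0 and 76 mm, each of two V rests (14 mm wide, at x = -36 and 36 mm); a jar lies in each, along x, in random order
- rack_center (a point): centre of a jar seated in the rack's middle notch, 58 mm above the table; axes as the rack's. The base board's top is 48 mm below it, the tops of the V rests 7 mm below it
- jar_1_center (a point): one of three look-alike closed steel jars lying in the rack: cylinder 46 mm in diameter, 120 mm long, 0.4 to 0.76 kg (their weights differ anyway). Point: its centre; x along the cylinder. One jar holds a loose 32 mm steel ball (0.13 kg) that rolls 74 mm to and fro when the jar is tipped lengthwise, shifting the moment in the hand by some 0.09 N m; the other two are empty
- jar_2_center (a point): one of three look-alike closed steel jars lying in the rack: cylinder 46 mm in diameter, 120 mm long, 0.4 to 0.76 kg (their weights differ anyway). Point: its centre; x along the cylinder. One jar holds a loose 32 mm steel ball (0.13 kg) that rolls 74 mm to and fro when the jar is tipped lengthwise, shifting the moment in the hand by some 0.09 N m; the other two are empty
- jar_3_center (a point): one of three look-alike closed steel jars lying in the rack: cylinder 46 mm in diameter, 120 mm long, 0.4 to 0.76 kg (their weights differ anyway). Point: its centre; x along the cylinder. One jar holds a loose 32 mm steel ball (0.13 kg) that rolls 74 mm to and fro when the jar is tipped lengthwise, shifting the moment in the hand by some 0.09 N m; the other two are empty
- herb_1_mid (a point): corked glass jar of dried herbs, upright, a bystander; the point lies on its axis 50 mm above its underside; 58 mm wide, 104 mm tall, in front of the mill
- herb_2_mid (a point): corked glass jar of dried herbs, upright, a bystander; the point lies on its axis 50 mm above its underside; 52 mm wide, 104 mm tall, in front of the rack
- herb_3_mid (a point): corked glass jar of dried herbs, upright, a bystander; the point lies on its axis 50 mm above its underside; 58 mm wide, 104 mm tall, behind the rack
- herb_4_mid (a point): corked glass jar of dried herbs, upright, a bystander; the point lies on its axis 50 mm above its underside; 54 mm wide, 111 mm tall, in the middle of the table
- bottle: white plastic bottle 60 mm in diameter, 175 mm tall, upright between the mill and the rack, a bystander; origin at its underside
- mortar: white ceramic mortar bowl, 100 mm wide, 62 mm tall, near the robot, a bystander; origin at its underside
Things that resemble listed ones, but are neither listed nor needed, are in the scene too. What is shaped like the part that bears jar_2_center but pink or red is not meant.

How it is judged:
On the way, in this order (a step that is already met when the one before it is completed fails the run):
1. the hood stands fully open by itself, not touched (value of joint hood above 1.65 rad and contact force between the fingers and mill below 0.5 N), for 0.3 s.
2. the jar with the loose ball lies in the cradle between the jaws (distance between ball_center and cradle below 0.06 m and ((x of jar_1_center in the frame of cradle between -0.007 and 0.007 m and y of jar_1_center in the frame of cradle between -0.016 and 0.016 m and z of jar_1_center in the frame of cradle between -0.006 and 0.006 m and angle between the x axis of jar_1_center and the y axis of cradle, either way round below 0.12 rad) or (x of jar_2_center in the frame of cradle between -0.007 and 0.007 m and y of jar_2_center in the frame of cradle between -0.016 and 0.016 m and z of jar_2_center in the frame of cradle between -0.006 and 0.006 m and angle between the x axis of jar_2_center and the y axis of cradle, either way round below 0.12 rad) or (x of jar_3_center in the frame of cradle between -0.007 and 0.007 m and y of jar_3_center in the frame of cradle between -0.016 and 0.016 m and z of jar_3_center in the frame of cradle between -0.006 and 0.006 m and angle between the x axis of jar_3_center and the y axis of cradle, either way round below 0.12 rad))), for 0.2 s.
At the end, for the whole second after the job is handed in: Hood open by itself (over 1.65 rad), still; the ball's jar seated in the cradle, along it within 7 degrees, centre within 16 mm lengthwise, 7 mm across, 6 mm in height; the other two jars in rack notches, within 8 degrees, 20 mm lengthwise and 6 mm in height (value of joint hood above 1.65 rad and velocity of joint hood between -0.05 and 0.05 rad/s and distance between ball_center and cradle below 0.06 m and ((x of jar_1_center in the frame of rack_center between -0.02 and 0.02 m and y of jar_1_center in the frame of rack_center between -0.1 and 0.1 m and z of jar_1_center in the frame of rack_center between -0.006 and 0.006 m and angle between the x axis of jar_1_center and the x axis of rack_center, either way round below 0.15 rad) or (x of jar_1_center in the frame of cradle between -0.007 and 0.007 m and y of jar_1_center in the frame of cradle between -0.016 and 0.016 m and z of jar_1_center in the frame of cradle between -0.006 and 0.006 m and angle between the x axis of jar_1_center and the y axis of cradle, either way round below 0.12 rad)) and ((x of jar_2_center in the frame of rack_center between -0.02 and 0.02 m and y of jar_2_center in the frame of rack_center between -0.1 and 0.1 m and z of jar_2_center in the frame of rack_center between -0.006 and 0.006 m and angle between the x axis of jar_2_center and the x axis of rack_center, either way round below 0.15 rad) or (x of jar_2_center in the frame of cradle between -0.007 and 0.007 m and y of jar_2_center in the frame of cradle between -0.016 and 0.016 m and z of jar_2_center in the frame of cradle between -0.006 and 0.006 m and angle between the x axis of jar_2_center and the y axis of cradle, either way round below 0.12 rad)) and ((x of jar_3_center in the frame of rack_center between -0.02 and 0.02 m and y of jar_3_center in the frame of rack_center between -0.1 and 0.1 m and z of jar_3_center in the frame of rack_center between -0.006 and 0.006 m and angle between the x axis of jar_3_center and the x axis of rack_center, either way round below 0.15 rad) or (x of jar_3_center in the frame of cradle between -0.007 and 0.007 m and y of jar_3_center in the frame of cradle between -0.016 and 0.016 m and z of jar_3_center in the frame of cradle between -0.006 and 0.006 m and angle between the x axis of jar_3_center and the y axis of cradle, either way round below 0.12 rad))); the robot touches nothing.
It fails at once if a jar without a ball is laid in the mill's cradle ((distance between jar_1_center and cradle below 0.03 m and distance between ball_center and jar_1_center above 0.06 m) or (distance between jar_2_center and cradle below 0.03 m and distance between ball_center and jar_2_center above 0.06 m) or (distance between jar_3_center and cradle below 0.03 m and distance between ball_center and jar_3_center above 0.06 m)).
It fails at once if a jar is dropped (let go of and falling faster than 0.5 m/s, as from over about 15 mm) ((linear speed of jar_1 above 0.5 m/s and contact force between the fingers and jar_1 below 0.2 N) or (linear speed of jar_2 above 0.5 m/s and contact force between the fingers and jar_2 below 0.2 N) or (linear speed of jar_3 above 0.5 m/s and contact force between the fingers and jar_3 below 0.2 N)).
It fails at once if a bystander is moved more than 30 mm or tipped over (distance of any of herb_1_mid, herb_2_mid, herb_3_mid, herb_4_mid, bottle, mortar from where it was at the start of the episode above 0.03 m or angle between any of herb_1_mid, herb_2_mid, herb_3_mid, herb_4_mid, bottle, mortar's own z axis and vertical above 0.6 rad).
It also fails if it takes over 72 s, if anything falls off the work surface, if the arm or the gripper's body presses on something with over 40 N, if the wrist force passes 120 N, or if a joint passes its speed limit or range.

## Working session

There is one attempt and no reset: what is moved stays moved. The work goes in short steps, Python scripts to look and compute and a tool call to move; the robot and the scene stay as the last step left them, time stands still between calls to the robot, and variables do not carry over. Pictures are saved under pics/ and viewed, at most 10 in all, crops included, and the job is handed in when it is done.

Besides the shell and the picture viewer there is one more tool, called by a JSON object that holds its "fn" and its "kwargs", one argument or row to a line. apply_moves: Moves the arm, as the interface text tells. Its arguments: {"type":"object","properties":{"moves":{"type":"array","items":{"type":"array","items":{"type":"number"}}},"newtons":{"type":"number"}},"required":["moves"]}

```bash
mkdir -p pics
python3 - <<'E'
from bench import arm
import cv2,json
for n in("side","top"):
    im=arm.capture(n); cv2.imwrite(f"pics/{n}0.png",im)
    m=arm.camera_model(n); print(n,m)
print(arm.observe())
E
```

```text
side {'fx': 410.79575239618777, 'fy': 410.79575239618777, 'cx': 261.2870840662638, 'cy': 184.6517051756849, 'R': array([[-0.99301705, -0.11792939, -0.00312919],
       [-0.06304988,  0.55295298, -0.83082351],
       [ 0.0997088 , -0.82482462, -0.55652718]]), 't': array([0.50361858, 0.09298816, 1.41246658])}
top {'fx': 455.3240964150896, 'fy': 455.3240964150896, 'cx': 254.99755815710736, 'cy': 192.71850443895786, 'R': array([[-0.0201312 , -0.99973163, -0.011463  ],
       [-0.99623914,  0.02102467, -0.08405679],
       [ 0.08427523,  0.00972772, -0.99639503]]), 't': array([0.08637795, 0.50240233, 1.55132879])}
{'time': 0.1, 'q': array([-1.34640422e+00,  1.31108994e-01,  1.48918614e+00,  6.10284992e-06,
        1.52299454e+00, -8.54013457e-02]), 'qvel': array([ 6.88526189e-04, -1.05923780e-03, -1.26210010e-03,  1.84969691e-03,
       -2.88844403e-05, -8.47158324e-04]), 'effort': array([ 6.93813454e-04, -5.70950031e+01, -5.01943731e+01, -1.94122013e-04,
        8.17050459e-03,  1.00760381e-06]), 'tool_pos': array([ 0.18282803, -0.57094103,  0.23032672]), 'ee_rot': array([[ 9.52396679e-01,  3.04861326e-01, -3.71668837e-04],
       [ 3.04861516e-01, -9.52395251e-01,  1.65583843e-03],
       [ 1.50825466e-04, -1.69032255e-03, -9.99998560e-01]]), 'wrist_force': array([0.02708773, 0.6996553 , 0.2825487 ]), 'wrist_torque': array([-0.02644942, -0.02172434, -0.01173983]), 'gripper_force': 0.0, 'opening': 0.9939645029233721}
```

View pics/top0.png

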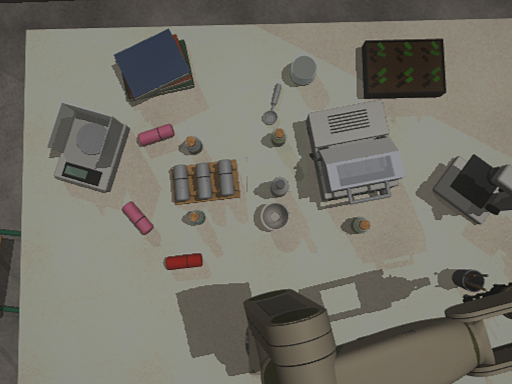

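View pics/side0.png

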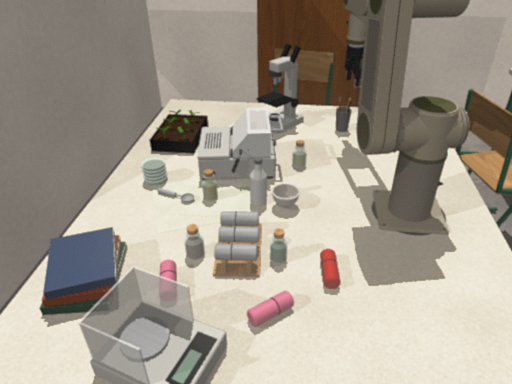

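The top view shows the mill at about (352,155), its bar near (368,197), and the rack at (205,182) with three grey jars. The bottle (280,186), the mortar (274,215), and herbs at (192,145), (195,217), (278,137) and (361,226) are also visible. I'll zoom in next.

Run:
```python
import cv2
im=cv2.imread("pics/top0.png")[95:240,160:410]
cv2.imwrite("pics/topc.png",cv2.resize(im,None,fx=3.2,fy=3.2,interpolation=cv2.INTER_CUBIC))
im=cv2.imread("pics/side0.png")[95:285,170:330]
cv2.imwrite("pics/sidec.png",cv2.resize(im,None,fx=3.1,fy=3.1,interpolation=cv2.INTER_CUBIC))
```

```text
(no output)
```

View pics/topc.png

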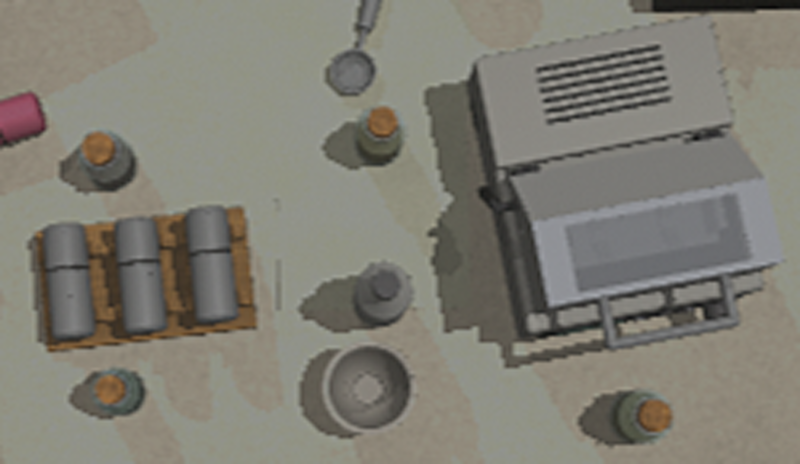

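View pics/sidec.png

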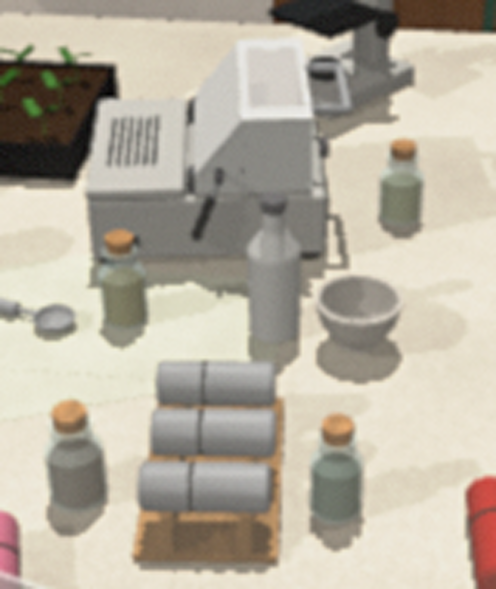

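The crop shows bar ends at crop pixels (612,341) and (737,320), the motor housing's rear corners at (475,62) and (715,20), and jar axes at about (70,280), (140,273) and (212,263). I'll turn these into world positions.

```bash
cat > h.py <<'E'
import numpy as np,cv2
from bench import arm
def ray(n,uv,z):
    m=arm.camera_model(n);R,t=np.array(m["R"]),np.array(m["t"])
    d=R.T@np.array([(uv[0]-m["cx"])/m["fx"],(uv[1]-m["cy"])/m["fy"],1]);c=-R.T@t
    return c+d*(z-c[2])/d[2]
def proj(n,P):
    m=arm.camera_model(n);p=np.array(m["R"])@P+m["t"]
    return np.array([m["fx"]*p[0]/p[2]+m["cx"],m["fy"]*p[1]/p[2]+m["cy"]])
def c(u,v): return (159.66+u/3.2,94.66+v/3.2)
def s(u,v): return (169.66+u/3.1,94.66+v/3.1)
E
python3 - <<'E'
from h import *
np.set_printoptions(precision=4,suppress=True)
a,b=[ray("top",c(*p),.178) for p in((612,341),(737,320))]; print("bar",a,b,np.linalg.norm(a-b),np.degrees(np.arctan2(*(a-b)[:2]))); 
r,q=[ray("top",c(*p),.111) for p in((475,62),(715,20))]; print("rear",r,q,np.linalg.norm(r-q),np.degrees(np.arctan2(*(r-q)[:2])))
im=cv2.imread("pics/top0.png").astype(int)
hsv=cv2.cvtColor(im.astype(np.uint8),cv2.COLOR_BGR2HSV)
sub=np.zeros(im.shape[:2],np.uint8); sub[155:208,165:245]=255
m=cv2.inRange(hsv,(5,100,60),(22,255,255))&sub
pts=cv2.findNonZero(m); rc=cv2.minAreaRect(pts); bx=cv2.boxPoints(rc)
print(rc); print([ray("top",p,.010) for p in bx])
m=cv2.inRange(hsv,(0,0,60),(179,45,165))&sub
n,l,st,ce=cv2.connectedComponentsWithStats(m)
for i in range(1,n):
    if st[i,4]>150:
        rc=cv2.minAreaRect(np.argwhere(l==i)[:,::-1].astype(np.float32)); print(st[i],rc,ray("top",rc[0],.06))
for n,p in dict(h1=(655,414),h2=(110,390),h3=(98,148),h4=(383,122)).items(): print(n,ray("top",c(*p),.104))
print("bottle",ray("top",c(384,283),.175),"mortar",ray("top",c(370,388),.06))
E
```

```text
bar [ 0.4582 -0.222   0.178 ] [ 0.476  -0.3435  0.178 ] 0.12279071773472246 -8.353766730931058
rear [ 0.7535 -0.1054  0.111 ] [ 0.7919 -0.3541  0.111 ] 0.2516234251368143 -8.780880537484675
((205.17982482910156, 181.99842834472656), (37.61017608642578, 65.25186920166016), 83.1572265625)
[array([0.601 , 0.3702, 0.01  ]), array([0.6235, 0.1426, 0.01  ]), array([0.492 , 0.1292, 0.01  ]), array([0.4696, 0.3552, 0.01  ])]
[ 165  155   80   53 3023] ((204.5, 181.0), (52.0, 79.0), 90.0) [0.5442 0.2456 0.06  ]
h1 [ 0.3877 -0.2776  0.104 ]
h2 [0.4233 0.2757 0.104 ]
h3 [0.6737 0.2859 0.104 ]
h4 [ 0.6943 -0.0093  0.104 ]
bottle [ 0.5196 -0.003   0.175 ] mortar [0.4214 0.0092 0.06  ]
```

```bash
cat >> h.py <<'E'
from scipy.spatial.transform import Rotation as Ro
np.set_printoptions(precision=4,suppress=True)
def down(yaw): # tool down, tool x at yaw (deg)
    return Ro.from_euler('z',yaw,degrees=True).as_matrix()@np.diag([1,-1,-1.])
def to(P,R=None):
    o=arm.observe();R0=np.array(o["ee_rot"])
    return np.r_[(R0.T@(np.array(P)-o["tool_pos"]))*1000,Ro.from_matrix(R0.T@(R0 if R is None else R)).as_rotvec(degrees=True)].round(1)
def st():
    o=arm.observe();print({k:np.round(o[k],3) for k in("time","q","tool_pos","wrist_force","wrist_torque","opening","gripper_force")})
E
python3 - <<'E'
from h import *
for P in([.467,-.283,.178],[.4582,-.222,.178],[.476,-.3435,.178]):
    u=proj("side",np.array(P)); print(u,(u-[169.66,94.66])*3.1)
print(to([.467,-.283,.27],down(98.6)))
for p in((70,280),(140,273),(212,263)): print(ray("top",c(*p),.06))
E
```

```text
[280.0291 122.5633] [342.1443  86.5002]
[281.0628 129.6348] [345.3486 108.4219]
[278.9997 115.9815] [338.9532  66.0968]
[ 358.4 -187.7  -39.3   -0.1   -0.1  -80.9]
[0.5419 0.3234 0.06  ]
[0.5478 0.2492 0.06  ]
[0.5568 0.1729 0.06  ]
```

{"fn": "apply_moves", "kwargs": {
  "moves": [
    [0,0,-0.03,0,0,-8,0.1],
    [0.06,-0.03,-0.04,0,0,-16,0.1],
    [0.12,-0.06,-0.04,0,0,-24,0.1],
    [0.17,-0.09,-0.04,0,0,-32,0.1],
    [0.22,-0.115,-0.04,0,0,-40,0.1],
    [0.265,-0.14,-0.04,0,0,-48,0.1],
    [0.31,-0.165,-0.04,0,0,-56,0.1],
    [0.35,-0.187,-0.04,0,0,-64,0.1]
  ],
  "newtons": 60
}}

```text
time: 0.9
tool_pos: [0.4275, -0.3193, 0.271]
ee_rot: [[0.138, 0.99, -0.0], [0.99, -0.138, 0.0], [0.0, -0.0, -1.0]]
wrist_force: [-0.4, -0.5, -0.0]
opening: 0.55
gripper_force: 0.0
```

Run:
```python
from h import *
st(); print(to([.467,-.283,.23],down(98.6)))
```

```text
{'time': np.float64(0.9), 'q': array([-0.738, -0.063,  1.614, -0.   ,  1.591, -0.599]), 'tool_pos': array([ 0.428, -0.319,  0.271]), 'wrist_force': array([-0.35 , -0.495, -0.024]), 'wrist_torque': array([-0.012, -0.059, -0.03 ]), 'opening': np.float64(0.55), 'gripper_force': np.float64(0.0)}
[ 41.3  34.1  41.   -0.   -0.  -16.5]
```

{"fn": "apply_moves", "kwargs": {
  "moves": [
    [0.004,0.0075,0,0,0,-8,0.1],
    [0.004,0.0075,0.03,0,0,-16.8,0.1],
    [0.004,0.0075,0.045,0,0,-16.8,0.1],
    [0.004,0.0075,0.045,0,0,-16.8,0.1],
    [0.004,0.0075,0.045,0,0,-16.8,0.1]
  ]
}}

```text
time: 1.4
tool_pos: [0.434, -0.3183, 0.226]
ee_rot: [[-0.144, 0.99, -0.001], [0.99, 0.144, 0.001], [0.001, -0.001, -1.0]]
wrist_force: [-0.3, -0.4, 0.6]
opening: 0.549
gripper_force: 0.0
```

Run:
```python
from h import *
st()
a=arm.capture("top")[130:230,290:420]; b=arm.capture("side")[70:180,220:340]
f=lambda i:cv2.resize(i,(400,400*i.shape[0]//i.shape[1]),interpolation=cv2.INTER_CUBIC)
a,b=f(a),f(b); h=min(len(a),len(b)); cv2.imwrite("pics/bar1.png",np.hstack([a[:h],b[:h]])); print(a.shape,b.shape)
```

```text
{'time': np.float64(1.4), 'q': array([-0.728, -0.033,  1.666, -0.   ,  1.509, -0.873]), 'tool_pos': array([ 0.434, -0.318,  0.226]), 'wrist_force': array([-0.315, -0.368,  0.567]), 'wrist_torque': array([-0.015, -0.06 , -0.   ]), 'opening': np.float64(0.549), 'gripper_force': np.float64(0.0)}
(307, 400, 3) (366, 400, 3)
```

View pics/bar1.png

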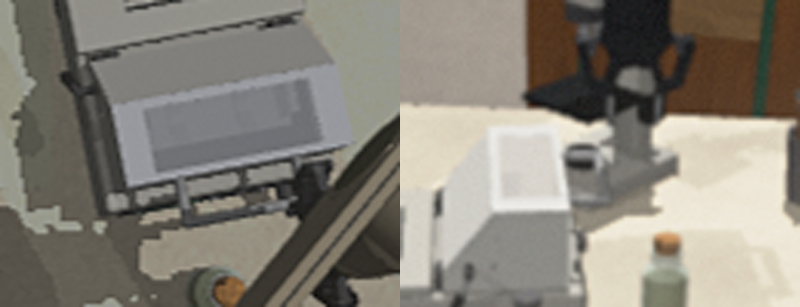

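The left panel shows the bar running from (187,220) to about (300,200), which agrees with my estimate. The gripper stands right and in front of it, so I'll correct and then descend.

Run:
```python
from h import *
print(to([.467,-.283,.226],down(98.6)))
```

```text
[30.9 37.2  1.5  0.1  0.1 -0.2]
```

{"fn": "apply_moves", "kwargs": {
  "moves": [
    [0.031,0.037,0,0,0,0,0.05],
    [0.031,0.037,0,0,0,0,0.05],
    [0.031,0.037,0.02,0,0,0,0.05],
    [0.031,0.037,0.04,0,0,0,0.05],
    [0.031,0.037,0.06,0,0,0,0.05],
    [0.031,0.037,0.067,0,0,0,0.05],
    [0.031,0.037,0.067,0,0,0,0.05]
  ]
}}

```text
time: 2.2
tool_pos: [0.4661, -0.2821, 0.1589]
ee_rot: [[-0.148, 0.989, -0.001], [0.989, 0.148, 0.001], [0.001, -0.001, -1.0]]
wrist_force: [-0.1, -0.9, 0.0]
opening: 0.526
gripper_force: 0.0
```

Run:
```python
from h import *
st();print(to([.467,-.283,.160],down(98.6)))
```

```text
{'time': np.float64(2.2), 'q': array([-0.638,  0.029,  1.729, -0.   ,  1.385, -0.787]), 'tool_pos': array([ 0.466, -0.282,  0.159]), 'wrist_force': array([-0.082, -0.877,  0.004]), 'wrist_torque': array([ 0.053,  0.039, -0.035]), 'opening': np.float64(0.526), 'gripper_force': np.float64(0.0)}
[-1.   0.8 -1.1 -0.1 -0.1 -0.1]
```

{"fn": "apply_moves", "kwargs": {
  "moves": [
    [0,0,0,0,0,0,-1],
    [0,0,0,0,0,0,-1],
    [0,0,0,0,0,0,-1],
    [0,0,0,0,0,0,-1],
    [0,0,0,0,0,0,-1],
    [0,0,0,0,0,0,-1],
    [0,0,0,0,0,0,-1]
  ],
  "newtons": 50
}}

```text
time: 2.9
tool_pos: [0.466, -0.2829, 0.161]
ee_rot: [[-0.148, 0.989, -0.001], [0.989, 0.148, -0.002], [-0.002, -0.001, -1.0]]
wrist_force: [-8.0, -0.8, 7.2]
opening: 0.119
gripper_force: 48.8
```

Run:
```python
from h import *
st()
# bar path: tool-frame (x along mill y, y along mill x, z down); start angle 19.9deg R=.2
o=arm.observe()
for t in (10,20,30,40,50,60,70,75,80):
    a=np.radians(19.9+t); a0=np.radians(19.9); r=.1999
    print(t, round(r*(np.cos(a0)-np.cos(a)),3), -round(r*(np.sin(a)-np.sin(a0)),3))
```

```text
{'time': np.float64(2.9), 'q': array([-0.638,  0.026,  1.727, -0.002,  1.387, -0.787]), 'tool_pos': array([ 0.466, -0.283,  0.161]), 'wrist_force': array([-7.997, -0.79 ,  7.243]), 'wrist_torque': array([-0.096,  1.326,  0.17 ]), 'opening': np.float64(0.119), 'gripper_force': np.float64(48.835)}
10 0.015 -0.032
20 0.035 -0.06
30 0.059 -0.085
40 0.088 -0.105
50 0.119 -0.12
60 0.153 -0.129
70 0.188 -0.132
75 0.205 -0.131
80 0.222 -0.129
```

{"fn": "apply_moves", "kwargs": {
  "moves": [
    [0,0.007,-0.017,0,0,0,-1],
    [0,0.015,-0.032,0,0,0,-1],
    [0,0.024,-0.047,0,0,0,-1],
    [0,0.035,-0.06,0,0,0,-1],
    [0,0.046,-0.073,0,0,0,-1],
    [0,0.059,-0.085,0,0,0,-1],
    [0,0.073,-0.096,0,0,0,-1],
    [0,0.088,-0.105,0,0,0,-1]
  ]
}}

```text
time: 3.7
tool_pos: [0.5507, -0.2686, 0.2682]
ee_rot: [[-0.148, 0.989, -0.006], [0.989, 0.148, 0.0], [0.001, -0.006, -1.0]]
wrist_force: [-27.7, 10.7, 26.7]
opening: 0.116
gripper_force: 50.0
```

Run:
```python
from h import *
st()
```

```text
{'time': np.float64(3.7), 'q': array([-0.536,  0.157,  1.392, -0.003,  1.597, -0.684]), 'tool_pos': array([ 0.551, -0.269,  0.268]), 'wrist_force': array([-27.692,  10.68 ,  26.697]), 'wrist_torque': array([1.523, 4.738, 0.169]), 'opening': np.float64(0.116), 'gripper_force': np.float64(50.04)}
```

{"fn": "apply_moves", "kwargs": {
  "moves": [
    [0,0.013,-0.011,0,0,0,-1],
    [0,0.029,-0.018,0,0,0,-1],
    [0,0.046,-0.024,0,0,0,-1],
    [0,0.064,-0.028,0,0,0,-1],
    [0,0.081,-0.031,0,0,0,-1],
    [0,0.099,-0.031,0,0,0,-1],
    [0,0.117,-0.03,0,0,0,-1],
    [0,0.117,-0.03,0,0,0,-1]
  ]
}}

```text
time: 4.5
tool_pos: [0.672, -0.2486, 0.2966]
ee_rot: [[-0.152, 0.988, 0.004], [0.988, 0.152, 0.002], [0.001, 0.004, -1.0]]
wrist_force: [-0.0, 9.8, 7.3]
opening: 0.115
gripper_force: 52.7
```

Run:
```python
from h import *
st()
```

```text
{'time': np.float64(4.5), 'q': array([-0.428,  0.439,  1.005,  0.003,  1.695, -0.58 ]), 'tool_pos': array([ 0.672, -0.249,  0.297]), 'wrist_force': array([-0.045,  9.806,  7.326]), 'wrist_torque': array([1.632, 0.114, 0.105]), 'opening': np.float64(0.115), 'gripper_force': np.float64(52.698)}
```

{"fn": "apply_moves", "kwargs": {
  "moves": [
    [0,0,0,0,0,0,0.5],
    [0,0,0,0,0,0,0.5],
    [0,0.005,-0.02,0,0,0,0.5],
    [0,0.005,-0.06,0,0,0,0.5],
    [0,0,-0.1,0,0,0,0.5],
    [0,0,-0.1,0,0,0,0.5],
    [0,-0.05,-0.1,0,0,0,0.5],
    [0,-0.1,-0.1,0,0,0,0.5]
  ]
}}

```text
time: 5.3
tool_pos: [0.5697, -0.267, 0.3914]
ee_rot: [[-0.149, 0.989, -0.003], [0.989, 0.149, 0.001], [0.002, -0.003, -1.0]]
wrist_force: [0.0, -0.9, 1.4]
opening: 0.749
gripper_force: 0.0
```

Run:
```python
from h import *
st()
print(to([.5542,.1737,.2],down(185.8)))
```

```text
{'time': np.float64(5.3), 'q': array([-0.519,  0.21 ,  1.111, -0.001,  1.824, -0.669]), 'tool_pos': array([ 0.57 , -0.267,  0.391]), 'wrist_force': array([ 0.049, -0.885,  1.391]), 'wrist_torque': array([-0.061,  0.005,  0.056]), 'opening': np.float64(0.749), 'gripper_force': np.float64(0.0)}
[437.8  50.9 191.9  -0.1  -0.2 -87.2]
```

{"fn": "apply_moves", "kwargs": {
  "moves": [
    [0.05,0.005,0.01,0,0,-8.5,0.4],
    [0.1,0.01,0.02,0,0,-17,0.4],
    [0.15,0.015,0.03,0,0,-25.5,0.4],
    [0.2,0.02,0.04,0,0,-34,0.4],
    [0.25,0.03,0.05,0,0,-42.5,0.4],
    [0.3,0.035,0.05,0,0,-51,0.4],
    [0.35,0.04,0.06,0,0,-59.5,0.4],
    [0.4,0.045,0.06,0,0,-68,0.4]
  ]
}}

```text
time: 6.1
tool_pos: [0.5551, 0.1287, 0.3337]
ee_rot: [[-0.974, 0.228, -0.0], [0.228, 0.974, -0.001], [0.0, -0.001, -1.0]]
wrist_force: [1.3, 0.3, 0.0]
opening: 0.696
gripper_force: 0.0
```

Run:
```python
from h import *
st()
print(to([.5542,.1737,.15],down(185.8)))
i=arm.capture("top"); cv2.imwrite("pics/top2.png",i)
cv2.imwrite("pics/open.png",cv2.resize(i[60:220,270:430],None,fx=3.7,fy=3.7,interpolation=cv2.INTER_CUBIC))
```

```text
{'time': np.float64(6.1), 'q': array([ 0.138,  0.03 ,  1.409, -0.001,  1.703, -1.203]), 'tool_pos': array([0.555, 0.129, 0.334]), 'wrist_force': array([1.27 , 0.283, 0.028]), 'wrist_torque': array([-0.019, -0.079,  0.012]), 'opening': np.float64(0.696), 'gripper_force': np.float64(0.0)}
[ 11.1  43.8 183.7  -0.   -0.  -19. ]
```

View pics/open.png

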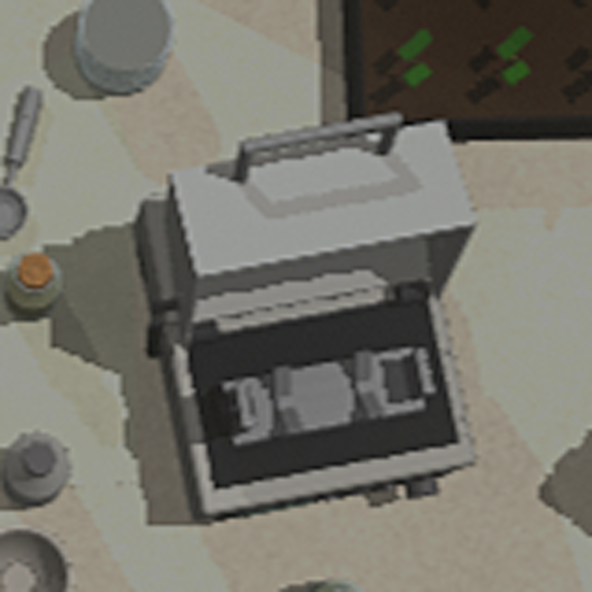

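The hood stands open. The cradle rests are centred at about (288,400) and (371,384) in the crop, and the housing's front corners are at (207,520) and (470,465).

Run:
```python
from h import *
f=lambda u,v:(269.63+u/3.7,59.63+v/3.7)
a=ray("top",f(288,400),.125);b=ray("top",f(371,384),.125)
print(a,b,(a+b)/2,np.linalg.norm(a-b),np.degrees(np.arctan2(*(a-b)[:2])))
X=np.array([.9888,.1495,0]);Y=np.array([-.1495,.9888,0])
a=ray("top",f(207,520),.095);b=ray("top",f(470,465),.095); print("front",a,b,np.linalg.norm(a-b),(a+b)/2+.085*X)
# bar now, and hood hinge estimate: bar at 124.8deg
a=ray("top",f(240,165),.274);b=ray("top",f(400,122),.274);print("bar",a,b,(a+b)/2-X*(.075+.114))
h=[.467,-.283];print("bar0",np.array([.466,-.283,0])+.113*X)
```

```text
[ 0.5701 -0.2257  0.125 ] [ 0.5826 -0.2986  0.125 ] [ 0.5763 -0.2621  0.125 ] 0.07397844440803239 -9.745394796187746
front [ 0.4684 -0.1559  0.095 ] [ 0.5125 -0.3906  0.095 ] 0.23882031532073578 [ 0.5745 -0.2605  0.095 ]
bar [ 0.7389 -0.1655  0.274 ] [ 0.7708 -0.2937  0.274 ] [ 0.568  -0.2578  0.274 ]
bar0 [ 0.5777 -0.2661  0.    ]
```

{"fn": "apply_moves", "kwargs": {
  "moves": [
    [0.011,0.044,0.03,0,0,-8.5,0.4],
    [0.011,0.044,0.08,0,0,-17,0.4],
    [0.011,0.044,0.13,0,0,-19,0.4],
    [0.011,0.044,0.18,0,0,-19,0.4],
    [0.011,0.044,0.184,0,0,-19,0.4],
    [0.011,0.044,0.184,0,0,-19,0.4]
  ]
}}

```text
time: 6.75
tool_pos: [0.5544, 0.172, 0.1497]
ee_rot: [[-0.995, -0.096, -0.003], [-0.096, 0.995, -0.001], [0.003, -0.001, -1.0]]
wrist_force: [-0.6, 0.2, 0.2]
opening: 0.697
gripper_force: 0.0
```

Run:
```python
from h import *
st()
print(to([.5555,.1735,.040],down(185.8)))
```

```text
{'time': np.float64(6.75), 'q': array([ 0.213,  0.133,  1.636, -0.   ,  1.376, -1.454]), 'tool_pos': array([0.554, 0.172, 0.15 ]), 'wrist_force': array([-0.553,  0.238,  0.249]), 'wrist_torque': array([ 0.   ,  0.005, -0.06 ]), 'opening': np.float64(0.697), 'gripper_force': np.float64(0.0)}
[ -1.6   1.4 109.7  -0.   -0.2  -0.3]
```

{"fn": "apply_moves", "kwargs": {
  "moves": [
    [-0.001,0.001,0.05,0,0,0,0.4],
    [-0.001,0.001,0.085,0,0,0,0.4],
    [-0.001,0.001,0.1,0,0,0,0.4],
    [-0.001,0.001,0.11,0,0,0,0.4],
    [-0.001,0.001,0.11,0,0,0,-1],
    [-0.001,0.001,0.11,0,0,0,-1],
    [-0.001,0.001,0.11,0,0,0,-1],
    [-0.001,0.001,0.11,0,0,0,-1]
  ],
  "newtons": 60
}}

```text
time: 7.55
tool_pos: [0.5577, 0.1744, 0.0425]
ee_rot: [[-0.995, -0.097, 0.003], [-0.097, 0.995, 0.001], [-0.003, 0.0, -1.0]]
wrist_force: [-0.7, 1.3, 3.2]
opening: 0.523
gripper_force: 62.8
```

Run:
```python
from h import *
st()
```

```text
{'time': np.float64(7.55), 'q': array([ 0.215,  0.254,  1.708,  0.   ,  1.176, -1.452]), 'tool_pos': array([0.558, 0.174, 0.042]), 'wrist_force': array([-0.69 ,  1.316,  3.235]), 'wrist_torque': array([ 0.14 ,  0.114, -0.027]), 'opening': np.float64(0.523), 'gripper_force': np.float64(62.822)}
```

{"fn": "apply_moves", "kwargs": {
  "moves": [
    [0,0,-0.02,0,0,0,-1],
    [0,0,-0.06,0,0,0,-1],
    [0,0,-0.1,0,0,0,-1],
    [0,0,-0.1,0,8,0,-1],
    [0,0,-0.1,0,16,0,-1],
    [0,0,-0.1,0,20,0,-1],
    [0,0,-0.1,0,20,0,-1],
    [0,0,-0.1,0,20,0,-1]
  ]
}}

```text
time: 8.35
tool_pos: [0.5564, 0.1738, 0.1394]
ee_rot: [[-0.935, -0.097, -0.34], [-0.091, 0.995, -0.033], [0.342, -0.0, -0.94]]
wrist_force: [0.8, 0.8, -5.5]
opening: 0.527
gripper_force: 63.6
```

{"fn": "apply_moves", "kwargs": {
  "moves": [
    [0,0,0,0,0,0,-1],
    [0,0,0,0,0,0,-1],
    [0,0,0,0,0,0,-1]
  ]
}}

```text
time: 8.65
tool_pos: [0.5562, 0.1741, 0.1414]
ee_rot: [[-0.936, -0.097, -0.339], [-0.091, 0.995, -0.033], [0.34, 0.0, -0.94]]
wrist_force: [-0.4, -0.3, -5.3]
opening: 0.523
gripper_force: 63.6
```

```bash
cat >> h.py <<'E'
def tq():
    o=arm.observe();R=np.array(o["ee_rot"]);print("t",o["time"],"p",o["tool_pos"],"F",o["wrist_force"],"T",o["wrist_torque"],"tool T",R.T@o["wrist_torque"],"z",R[:,2])
E
python3 -c "
from h import *
tq();print(to([.5577,.1744,.1425],down(185.8)))"
```

```text
t 8.65 p [0.5562 0.1741 0.1414] F [-0.3884 -0.2711 -5.2538] T [ 0.0103 -0.4253  0.0054] tool T [ 0.031  -0.4243  0.0054] z [-0.3385 -0.0329 -0.9404]
[ -1.    0.1  -1.5   0.  -19.9  -0.2]
```

{"fn": "apply_moves", "kwargs": {
  "moves": [
    [0,0,0,0,-8,0,-1],
    [0,0,0,0,-16,0,-1],
    [0,0,0,0,-24,0,-1],
    [0,0,0,0,-32,0,-1],
    [0,0,0,0,-40,0,-1],
    [0,0,0,0,-40,0,-1],
    [0,0,0,0,-40,0,-1],
    [0,0,0,0,-40,0,-1]
  ]
}}

```text
time: 9.45
tool_pos: [0.5583, 0.1744, 0.143]
ee_rot: [[-0.935, -0.097, 0.342], [-0.09, 0.995, 0.034], [-0.344, 0.001, -0.939]]
wrist_force: [0.1, 0.5, -5.0]
opening: 0.523
gripper_force: 63.6
```

{"fn": "apply_moves", "kwargs": {
  "moves": [
    [0,0,0,0,0,0,-1],
    [0,0,0,0,0,0,-1]
  ]
}}

```text
time: 9.65
tool_pos: [0.558, 0.1742, 0.1417]
ee_rot: [[-0.935, -0.096, 0.341], [-0.09, 0.995, 0.033], [-0.343, 0.0, -0.939]]
wrist_force: [-0.4, -0.2, -5.5]
opening: 0.518
gripper_force: 63.6
```

```bash
python3 -c "
from h import *
tq();print(to([.5577,.1744,.1425],down(185.8)))"
```

```text
t 9.65 p [0.558  0.1742 0.1417] F [-0.3963 -0.2123 -5.4656] T [-0.0014  0.4679 -0.0006] tool T [-0.0408  0.4659  0.0156] z [ 0.3411  0.0332 -0.9395]
[ 0.   0.2 -0.8 -0.  20.  -0.3]
```

{"fn": "apply_moves", "kwargs": {
  "moves": [
    [0,0,0,0,8,0,-1],
    [0,0,0,0,16,0,-1],
    [0,0,0,0,18.5,0,-1],
    [0,0,0,0,18.5,0,-1],
    [0,0,0,0,18.5,0,-1],
    [0,0,0,0,18.5,0,-1],
    [0,0,0,0,18.5,0,-1]
  ]
}}

```text
time: 10.35
tool_pos: [0.5559, 0.1741, 0.1406]
ee_rot: [[-0.995, -0.097, 0.027], [-0.097, 0.995, 0.003], [-0.027, 0.0, -1.0]]
wrist_force: [1.1, 0.8, -5.0]
opening: 0.52
gripper_force: 63.6
```

```bash
python3 -c "
from h import *
tq()"
```

```text
t 10.35 p [0.5559 0.1741 0.1406] F [ 1.1254  0.7819 -4.9863] T [ 0.0494  0.0234 -0.0265] tool T [-0.0507  0.0185  0.0279] z [ 0.0268  0.0026 -0.9996]
```

{"fn": "apply_moves", "kwargs": {
  "moves": [
    [0,0,0,0,8.5,0,-1],
    [0,0,0,0,17,0,-1],
    [0,0,0,0,17,0,-1],
    [0,0,0,0,10,0,-1],
    [0,0,0,0,3,0,-1],
    [0,0,0,0,3,0,-1],
    [0,0,0,0,3,0,-1],
    [0,0,0,0,3,0,-1]
  ]
}}

```text
time: 11.15
tool_pos: [0.5576, 0.1743, 0.1428]
ee_rot: [[-0.995, -0.097, -0.023], [-0.097, 0.995, -0.002], [0.023, 0.0, -1.0]]
wrist_force: [-0.6, 0.4, -6.1]
opening: 0.522
gripper_force: 63.6
```

```bash
python3 -c "
from h import *
tq();print(to([.5577,.1744,.0425],down(185.8)))"
```

```text
t 11.15 p [0.5576 0.1743 0.1428] F [-0.5856  0.4198 -6.0563] T [-0.0003 -0.1003  0.029 ] tool T [ 0.0107 -0.0998 -0.0289] z [-0.0231 -0.0018 -0.9997]
[ -2.4   0.  100.2   0.   -1.3  -0.2]
```

```bash
cat >> h.py <<'E'
def avg(n=10):
    L=[]
    for i in range(n):
        arm.capture("top");o=arm.observe();R=np.array(o["ee_rot"]);L.append(np.r_[o["wrist_force"],R.T@o["wrist_torque"],R[:,2]])
    L=np.array(L);print("t",o["time"],"F",L[:,:3].mean(0),"toolT",L[:,3:6].mean(0),"z",L[:,6:].mean(0),"sd",L[:,2].std(),L[:,4].std())
E
python3 -c "
from h import *
avg()"
```

```text
t 11.65 F [ 0.2024 -0.249  -5.5657] toolT [ 0.0068 -0.0599 -0.0156] z [-0.0255 -0.0024 -0.9997] sd 0.35066688886802655 0.018686146598106097
```

{"fn": "apply_moves", "kwargs": {
  "moves": [
    [0,0,0,0,-8.5,0,-1],
    [0,0,0,0,-17,0,-1],
    [0,0,0,0,-17,0,-1],
    [0,0,0,0,-17,0,-1],
    [0,0,0,0,-10,0,-1],
    [0,0,0,0,-3,0,-1],
    [0,0,0,0,-3,0,-1],
    [0,0,0,0,-3,0,-1]
  ]
}}

```text
time: 12.45
tool_pos: [0.5586, 0.1741, 0.1409]
ee_rot: [[-0.995, -0.096, 0.027], [-0.096, 0.995, 0.003], [-0.028, 0.0, -1.0]]
wrist_force: [0.5, 0.1, -5.0]
opening: 0.525
gripper_force: 63.6
```

```bash
python3 -c "
from h import *
avg();print(to([.5577,.1744,.0425],down(185.8)))"
```

```text
t 12.95 F [-0.0565  0.3175 -5.609 ] toolT [-0.0075  0.0315 -0.0083] z [ 0.0277  0.0029 -0.9996] sd 0.562411788693696 0.03324672730856661
[ 1.1  0.1 98.5  0.   1.6 -0.2]
```

{"fn": "apply_moves", "kwargs": {
  "moves": [
    [0.001,0,0.03,0,1.6,0,-1],
    [0.001,0,0.07,0,1.6,0,-1],
    [0.001,0,0.09,0,1.6,0,-1],
    [0.001,0,0.097,0,1.6,0,-1],
    [0.001,0,0.098,0,1.6,0,-1],
    [0.001,0,0.098,0,1.6,0,-1]
  ]
}}

```text
time: 13.55
tool_pos: [0.5583, 0.1743, 0.0431]
ee_rot: [[-0.995, -0.097, -0.001], [-0.097, 0.995, 0.0], [0.001, 0.0, -1.0]]
wrist_force: [0.1, -0.3, -5.2]
opening: 0.522
gripper_force: 63.7
```

```bash
python3 -c "
from h import *
st();print(to([.5577,.1744,.0425],down(185.8)))"
```

```text
{'time': np.float64(13.55), 'q': array([ 0.215,  0.258,  1.702,  0.   ,  1.182, -1.453]), 'tool_pos': array([0.558, 0.174, 0.043]), 'wrist_force': array([ 0.112, -0.336, -5.19 ]), 'wrist_torque': array([ 0.049, -0.055, -0.   ]), 'opening': np.float64(0.522), 'gripper_force': np.float64(63.668)}
[ 0.5  0.1  0.6  0.  -0.  -0.2]
```

{"fn": "apply_moves", "kwargs": {
  "moves": [
    [0,0,0.001,0,0,0,-1],
    [0,0,0.0015,0,0,0,-1],
    [0,0,0.0015,0,0,0,0.4],
    [0,0,0.0015,0,0,0,0.4],
    [0,0,0.0015,0,0,0,0.4],
    [0,0,-0.03,0,0,0,0.4],
    [0,0,-0.08,0,0,0,0.4],
    [0,0.076,-0.08,0,0,0,0.4]
  ]
}}

```text
time: 14.35
tool_pos: [0.5592, 0.2211, 0.131]
ee_rot: [[-0.996, -0.091, 0.011], [-0.091, 0.996, 0.001], [-0.011, 0.0, -1.0]]
wrist_force: [2.3, 0.5, 1.5]
opening: 0.701
gripper_force: 0.0
```

```bash
python3 -c "
from h import *
st();print(to([.550,.2500,.041],down(185.8)))"
```

```text
{'time': np.float64(14.35), 'q': array([ 0.293,  0.191,  1.607, -0.002,  1.333, -1.369]), 'tool_pos': array([0.559, 0.221, 0.131]), 'wrist_force': array([2.323, 0.54 , 1.454]), 'wrist_torque': array([ 0.067, -0.069, -0.047]), 'opening': np.float64(0.701), 'gripper_force': np.float64(0.0)}
[ 7.5 29.6 89.9  0.   0.6 -0.6]
```

{"fn": "apply_moves", "kwargs": {
  "moves": [
    [0.004,0.026,0,0,0,0,0.4],
    [0.004,0.026,0.02,0,0,0,0.4],
    [0.004,0.026,0.02,0,0,0,0.4]
  ]
}}

```text
time: 14.65
tool_pos: [0.5448, 0.2496, 0.1001]
ee_rot: [[-0.995, -0.098, -0.005], [-0.098, 0.995, -0.002], [0.005, -0.001, -1.0]]
wrist_force: [-0.4, -1.1, -0.8]
opening: 0.702
gripper_force: 0.0
```

```bash
python3 -c "
from h import *
st();print(to([.550,.2500,.042],down(185.8)))"
```

```text
{'time': np.float64(14.65), 'q': array([ 0.344,  0.231,  1.621,  0.   ,  1.296, -1.325]), 'tool_pos': array([0.545, 0.25 , 0.1  ]), 'wrist_force': array([-0.374, -1.058, -0.833]), 'wrist_torque': array([-0.019, -0.008, -0.003]), 'opening': np.float64(0.702), 'gripper_force': np.float64(0.0)}
[-5.5 -0.1 58.1 -0.1 -0.3 -0.2]
```

{"fn": "apply_moves", "kwargs": {
  "moves": [
    [-0.004,0,0.03,0,0,0,0.4],
    [-0.004,0,0.05,0,0,0,0.4],
    [-0.004,0,0.058,0,0,0,0.4],
    [-0.004,0,0.058,0,0,0,-1],
    [-0.004,0,0.058,0,0,0,-1],
    [-0.004,0,0.058,0,0,0,-1],
    [-0.004,0,0.058,0,0,0,-1],
    [-0.004,0,0.058,0,0,0,-1]
  ]
}}

```text
time: 15.45
tool_pos: [0.5505, 0.2496, 0.0446]
ee_rot: [[-0.995, -0.097, -0.002], [-0.097, 0.995, -0.0], [0.002, -0.0, -1.0]]
wrist_force: [0.5, -0.7, -6.1]
opening: 0.523
gripper_force: 63.2
```

```bash
python3 -c "
from h import *
st()"
```

```text
{'time': np.float64(15.45), 'q': array([ 0.341,  0.305,  1.642,  0.   ,  1.196, -1.327]), 'tool_pos': array([0.551, 0.25 , 0.045]), 'wrist_force': array([ 0.517, -0.657, -6.107]), 'wrist_torque': array([-0.018, -0.029, -0.061]), 'opening': np.float64(0.523), 'gripper_force': np.float64(63.188)}
```

{"fn": "apply_moves", "kwargs": {
  "moves": [
    [0,0,-0.03,0,0,0,-1],
    [0,0,-0.07,0,0,0,-1],
    [0,0,-0.1,0,8,0,-1],
    [0,0,-0.1,0,16,0,-1],
    [0,0,-0.1,0,20,0,-1],
    [0,0,-0.1,0,20,0,-1],
    [0,0,-0.1,0,20,0,-1],
    [0,0,-0.1,0,12,0,-1]
  ]
}}

```text
time: 16.25
tool_pos: [0.5498, 0.2486, 0.1371]
ee_rot: [[-0.972, -0.096, -0.217], [-0.093, 0.995, -0.023], [0.218, -0.003, -0.976]]
wrist_force: [-1.2, 0.3, -8.7]
opening: 0.524
gripper_force: 65.2
```

{"fn": "apply_moves", "kwargs": {
  "moves": [
    [0,0,0,0,-8,0,-1],
    [0,0,0,0,-10,0,-1],
    [0,0,0,0,-10,0,-1],
    [0,0,0,0,-10,0,-1]
  ]
}}

```text
time: 16.65
tool_pos: [0.5504, 0.2501, 0.1458]
ee_rot: [[-0.995, -0.097, -0.035], [-0.097, 0.995, -0.003], [0.035, 0.001, -0.999]]
wrist_force: [-0.1, 0.6, -7.0]
opening: 0.522
gripper_force: 65.3
```

```bash
python3 -c "
from h import *
avg(12)"
```

```text
t 17.25 F [-0.0668 -0.0148 -7.2794] toolT [-0.0069 -0.0706 -0.0039] z [-0.0366 -0.0035 -0.9993] sd 0.46102212123926883 0.03736633256181677
```

{"fn": "apply_moves", "kwargs": {
  "moves": [
    [0,0,0,0,-8.5,0,-1],
    [0,0,0,0,-17,0,-1],
    [0,0,0,0,-22,0,-1],
    [0,0,0,0,-22,0,-1],
    [0,0,0,0,-22,0,-1],
    [0,0,0,0,-14,0,-1],
    [0,0,0,0,-6,0,-1],
    [0,0,0,0,-4,0,-1]
  ]
}}

```text
time: 18.05
tool_pos: [0.554, 0.2499, 0.1457]
ee_rot: [[-0.995, -0.096, 0.029], [-0.096, 0.995, 0.004], [-0.029, 0.001, -1.0]]
wrist_force: [-0.1, 0.1, -7.4]
opening: 0.522
gripper_force: 65.3
```

{"fn": "apply_moves", "kwargs": {
  "moves": [
    [0,0,0,0,0,0,-1],
    [0,0,0,0,0,0,-1]
  ]
}}

```text
time: 18.25
tool_pos: [0.5521, 0.2499, 0.1448]
ee_rot: [[-0.995, -0.096, 0.034], [-0.096, 0.995, 0.004], [-0.034, 0.0, -0.999]]
wrist_force: [-0.2, 0.5, -7.9]
opening: 0.523
gripper_force: 65.3
```

```bash
python3 -c "
from h import *
avg(12);st()"
```

```text
t 18.85 F [-0.0234 -0.3358 -7.414 ] toolT [-0.0153 -0.0225  0.0001] z [ 0.0336  0.0034 -0.9994] sd 0.3777437372246873 0.03736650173324286
{'time': np.float64(18.85), 'q': array([ 0.346,  0.168,  1.608, -0.008,  1.334, -1.32 ]), 'tool_pos': array([0.551, 0.25 , 0.145]), 'wrist_force': array([-0.3  ,  0.039, -7.497]), 'wrist_torque': array([ 0.062, -0.02 , -0.035]), 'opening': np.float64(0.523), 'gripper_force': np.float64(65.31)}
```

{"fn": "apply_moves", "kwargs": {
  "moves": [
    [0,0,0,0,8.5,0,-1],
    [0,0,0,0,17,0,-1],
    [0,0,0,0,22,0,-1],
    [0,0,0,0,22,0,-1],
    [0,0,0,0,22,0,-1],
    [0,0,0,0,14,0,-1],
    [0,0,0,0,6,0,-1],
    [0,0,0,0,4,0,-1]
  ]
}}

```text
time: 19.65
tool_pos: [0.5478, 0.25, 0.1445]
ee_rot: [[-0.995, -0.098, -0.031], [-0.098, 0.995, -0.003], [0.031, 0.0, -1.0]]
wrist_force: [-0.9, 0.6, -7.2]
opening: 0.521
gripper_force: 65.5
```

{"fn": "apply_moves", "kwargs": {
  "moves": [
    [0,0,0,0,0,0,-1],
    [0,0,0,0,0,0,-1]
  ]
}}

```text
time: 19.85
tool_pos: [0.5506, 0.2502, 0.1464]
ee_rot: [[-0.995, -0.097, -0.034], [-0.097, 0.995, -0.003], [0.034, 0.001, -0.999]]
wrist_force: [1.9, -0.2, -8.4]
opening: 0.525
gripper_force: 65.5
```

```bash
python3 -c "
from h import *
avg(20)"
```

```text
t 20.85 F [ 0.1537 -0.1014 -7.6144] toolT [-0.002  -0.0524 -0.0013] z [-0.0364 -0.0035 -0.9993] sd 0.41833529048675694 0.040626197283994255
```

{"fn": "apply_moves", "kwargs": {
  "moves": [
    [0,0,0,0,-8.5,0,-1],
    [0,0,0,0,-17,0,-1],
    [0,0,0,0,-22,0,-1],
    [0,0,0,0,-22,0,-1],
    [0,0,0,0,-22,0,-1],
    [0,0,0,0,-14,0,-1],
    [0,0,0,0,-6,0,-1],
    [0,0,0,0,-4,0,-1]
  ]
}}

```text
time: 21.65
tool_pos: [0.5541, 0.25, 0.1457]
ee_rot: [[-0.995, -0.096, 0.029], [-0.096, 0.995, 0.004], [-0.029, 0.001, -1.0]]
wrist_force: [0.6, -0.7, -7.8]
opening: 0.525
gripper_force: 65.5
```

{"fn": "apply_moves", "kwargs": {
  "moves": [
    [0,0,0,0,0,0,-1],
    [0,0,0,0,0,0,-1]
  ]
}}

```text
time: 21.85
tool_pos: [0.5521, 0.2498, 0.1448]
ee_rot: [[-0.995, -0.096, 0.034], [-0.096, 0.995, 0.004], [-0.034, 0.0, -0.999]]
wrist_force: [0.2, -0.1, -7.7]
opening: 0.524
gripper_force: 65.5
```

```bash
python3 -c "
from h import *
avg(20);st()
print(to([.576,-.262,.26],down(98.8)))"
```

```text
t 22.85 F [-0.2717 -0.0266 -7.422 ] toolT [ 0.0153 -0.0125  0.0122] z [ 0.0334  0.0033 -0.9994] sd 0.6049350728522487 0.04478382847258804
{'time': np.float64(22.85), 'q': array([ 0.346,  0.168,  1.608, -0.008,  1.334, -1.32 ]), 'tool_pos': array([0.551, 0.25 , 0.144]), 'wrist_force': array([ 0.186,  0.147, -7.607]), 'wrist_torque': array([-0.03 ,  0.01 , -0.039]), 'opening': np.float64(0.523), 'gripper_force': np.float64(65.486)}
[  20.5 -511.9 -116.3    1.4    1.5   86.7]
```

{"fn": "apply_moves", "kwargs": {
  "moves": [
    [0,0,-0.05,0,1.9,0,-1],
    [0,0,-0.1,0,1.9,0,-1],
    [0,-0.04,-0.125,0,1.9,4,-1],
    [0,-0.08,-0.125,0,1.9,12,-1],
    [0.005,-0.12,-0.125,0,1.9,20,-1],
    [0.005,-0.16,-0.125,0,1.9,28,-1],
    [0.005,-0.2,-0.125,0,1.9,36,-1],
    [0.005,-0.24,-0.125,0,1.9,44,-1]
  ]
}}

```text
time: 23.65
tool_pos: [0.5647, 0.0085, 0.2694]
ee_rot: [[-0.78, 0.626, 0.003], [0.626, 0.78, 0.012], [0.006, 0.011, -1.0]]
wrist_force: [0.4, -0.2, -7.3]
opening: 0.524
gripper_force: 65.5
```

Run:
```python
from h import *
st();print(to([.576,-.262,.25],down(98.8)))
i=cv2.imread("pics/top2.png")[140:205,310:400]
cv2.imwrite("pics/cradle.png",cv2.resize(i,None,fx=8,fy=8,interpolation=cv2.INTER_CUBIC))
```

```text
{'time': np.float64(23.65), 'q': array([-0.084,  0.019,  1.536,  0.013,  1.585, -0.978]), 'tool_pos': array([0.565, 0.008, 0.269]), 'wrist_force': array([ 0.412, -0.217, -7.25 ]), 'wrist_torque': array([-0.076, -0.166, -0.   ]), 'opening': np.float64(0.524), 'gripper_force': np.float64(65.51)}
[-178.2 -204.    16.1    0.5   -0.6   42.4]
```

View pics/cradle.png

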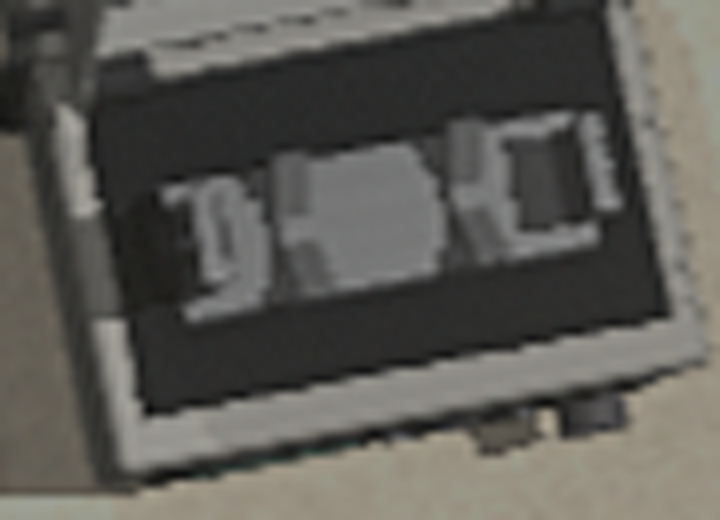

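The zoomed crop shows the two V rests with valleys at about (298,225) and (477,191), so the cradle centre is near (388,208).

Run:
```python
from h import *
f=lambda u,v:(309.56+u/8,139.56+v/8)
a=ray("top",f(299,225),.12);b=ray("top",f(477,191),.12)
print(a,b,(a+b)/2,np.linalg.norm(a-b),np.degrees(np.arctan2(*(a-b)[:2])))
```

```text
[ 0.571  -0.2249  0.12  ] [ 0.5833 -0.2975  0.12  ] [ 0.5771 -0.2612  0.12  ] 0.07360182662501473 -9.647846116424736
```

{"fn": "apply_moves", "kwargs": {
  "moves": [
    [-0.034,-0.039,0.003,0,0,8,-1],
    [-0.068,-0.078,0.006,0,0,16,-1],
    [-0.102,-0.117,0.009,0,0,24,-1],
    [-0.136,-0.156,0.012,0,0,32,-1],
    [-0.165,-0.19,0.015,0.5,-0.6,40,-1],
    [-0.178,-0.204,0.016,0.5,-0.6,42.4,-1],
    [-0.178,-0.204,0.016,0.5,-0.6,42.4,-1],
    [-0.178,-0.204,0.016,0.5,-0.6,42.4,-1]
  ]
}}

```text
time: 24.45
tool_pos: [0.5773, -0.2601, 0.2495]
ee_rot: [[-0.159, 0.987, -0.001], [0.987, 0.159, 0.0], [0.0, -0.001, -1.0]]
wrist_force: [0.0, -0.1, -7.4]
opening: 0.521
gripper_force: 65.5
```

Run:
```python
from h import *
st();print(to([.576,-.263,.15],down(98.8)))
a=arm.capture("top")[120:220,300:420]; b=arm.capture("side")[70:180,200:320]
f=lambda i:cv2.resize(i,(400,400*i.shape[0]//i.shape[1]),interpolation=cv2.INTER_CUBIC)
a,b=f(a),f(b); h=min(len(a),len(b)); cv2.imwrite("pics/over.png",np.hstack([a[:h],b[:h]]))
```

```text
{'time': np.float64(24.45), 'q': array([-0.504,  0.214,  1.362, -0.   ,  1.566, -0.664]), 'tool_pos': array([ 0.577, -0.26 ,  0.25 ]), 'wrist_force': array([ 0.007, -0.132, -7.374]), 'wrist_torque': array([0.014, 0.029, 0.008]), 'opening': np.float64(0.521), 'gripper_force': np.float64(65.508)}
[-2.7 -1.7 99.5 -0.  -0.   0.4]
```

View pics/over.png

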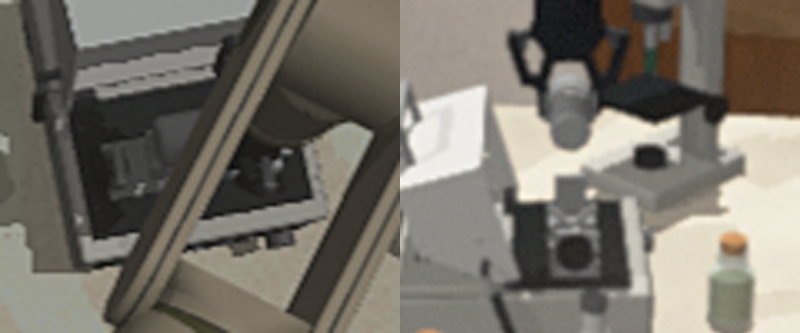

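The jar hangs over the cradle, aligned with it and with the jaws below. I'll lower it.

```bash
python3 -c "
from h import *
print(to([.577,-.2635,.130],down(98.9)))"
```

```text
[ -4.3  -1.3 120.   -0.    0.    0.4]
```

{"fn": "apply_moves", "kwargs": {
  "moves": [
    [-0.004,-0.001,0.03,0,0,0.4,-1],
    [-0.004,-0.001,0.065,0,0,0.4,-1],
    [-0.004,-0.001,0.09,0,0,0.4,-1],
    [-0.004,-0.001,0.105,0,0,0.4,-1],
    [-0.004,-0.001,0.114,0,0,0.4,-1],
    [-0.004,-0.001,0.12,0,0,0.4,-1],
    [-0.004,-0.001,0.12,0,0,0.4,-1]
  ]
}}

```text
time: 25.25
tool_pos: [0.5774, -0.2642, 0.1303]
ee_rot: [[-0.153, 0.988, 0.0], [0.988, 0.153, -0.001], [-0.001, 0.0, -1.0]]
wrist_force: [0.2, 0.2, -6.4]
opening: 0.525
gripper_force: 65.5
```

```bash
python3 -c "
from h import *
st();print(to([.577,-.2635,.122],down(98.9)))"
```

```text
{'time': np.float64(25.25), 'q': array([-0.509,  0.288,  1.496, -0.001,  1.358, -0.663]), 'tool_pos': array([ 0.577, -0.264,  0.13 ]), 'wrist_force': array([ 0.212,  0.201, -6.414]), 'wrist_torque': array([ 0.043, -0.006, -0.046]), 'opening': np.float64(0.525), 'gripper_force': np.float64(65.509)}
[ 0.7 -0.3  8.3  0.   0.1 -0.1]
```

{"fn": "apply_moves", "kwargs": {
  "moves": [
    [0,0,0.003,0,0,0,-1],
    [0,0,0.005,0,0,0,-1],
    [0,0,0.007,0,0,0,-1],
    [0,0,0.007,0,0,0,-1]
  ]
}}

```text
time: 25.65
tool_pos: [0.577, -0.2644, 0.1229]
ee_rot: [[-0.152, 0.988, -0.0], [0.988, 0.152, -0.001], [-0.001, -0.0, -1.0]]
wrist_force: [1.2, 0.4, -7.2]
opening: 0.521
gripper_force: 65.5
```

```bash
python3 -c "
from h import *
avg(4);st()"
```

```text
t 25.85 F [ 0.1842 -0.3095 -7.4463] toolT [0.0064 0.0135 0.0123] z [-0.0001 -0.0008 -1.    ] sd 0.5059261641634945 0.04796979501445584
{'time': np.float64(25.85), 'q': array([-0.51 ,  0.294,  1.502, -0.001,  1.345, -0.663]), 'tool_pos': array([ 0.577, -0.264,  0.123]), 'wrist_force': array([ 0.241, -0.582, -7.153]), 'wrist_torque': array([0.032, 0.001, 0.003]), 'opening': np.float64(0.52), 'gripper_force': np.float64(65.509)}
```

Still carrying the full weight, so I'll lower in small steps.

{"fn": "apply_moves", "kwargs": {
  "moves": [
    [0,0,0.001,0,0,0,-1],
    [0,0,0.002,0,0,0,-1],
    [0,0,0.002,0,0,0,-1],
    [0,0,0.002,0,0,0,-1]
  ]
}}

```text
time: 26.25
tool_pos: [0.5773, -0.2645, 0.1215]
ee_rot: [[-0.152, 0.988, 0.0], [0.988, 0.152, -0.001], [-0.001, 0.0, -1.0]]
wrist_force: [-3.1, 1.0, -2.3]
opening: 0.521
gripper_force: 66.0
```

```bash
python3 -c "
from h import *
avg(4);st()"
```

```text
t 26.45 F [-1.6527  0.7081 -0.4711] toolT [ 0.2855  0.191  -0.205 ] z [ 0.0004 -0.0011 -1.    ] sd 0.525796888452613 0.024865190556551047
{'time': np.float64(26.45), 'q': array([-0.51 ,  0.295,  1.503, -0.001,  1.342, -0.663]), 'tool_pos': array([ 0.577, -0.265,  0.121]), 'wrist_force': array([-1.636,  0.654, -0.094]), 'wrist_torque': array([0.183, 0.343, 0.143]), 'opening': np.float64(0.523), 'gripper_force': np.float64(66.262)}
```

{"fn": "apply_moves", "kwargs": {
  "moves": [
    [0,0,0.0005,0,0,0,-1],
    [0,0,0.0005,0,0,0,0.4],
    [0,0,0.0005,0,0,0,0.4],
    [0,0,0.0005,0,0,0,0.4],
    [0,0,0.0005,0,0,0,0.4],
    [0,0,-0.02,0,0,0,0.4],
    [0,0,-0.06,0,0,0,0.4],
    [0,0,-0.1,0,0,0,0.4]
  ]
}}

```text
time: 27.25
tool_pos: [0.5764, -0.2639, 0.2209]
ee_rot: [[-0.152, 0.988, -0.002], [0.988, 0.152, 0.0], [0.001, -0.002, -1.0]]
wrist_force: [0.7, -0.9, -0.4]
opening: 0.697
gripper_force: 0.0
```

{"fn": "apply_moves", "kwargs": {
  "moves": [
    [0,0,-0.05,0,0,0,0.4],
    [0.05,0,-0.06,0,0,0,0.4],
    [0.1,-0.03,-0.06,0,0,0,0.4],
    [0.15,-0.06,-0.06,0,0,0,0.4],
    [0.2,-0.09,-0.06,0,0,0,0.4],
    [0.25,-0.12,-0.06,0,0,0,0.4],
    [0.25,-0.12,-0.06,0,0,0,0.4],
    [0.25,-0.12,-0.06,0,0,0,0.4]
  ]
}}

```text
time: 28.05
tool_pos: [0.4188, -0.0329, 0.2814]
ee_rot: [[-0.155, 0.988, 0.001], [0.988, 0.155, -0.0], [-0.0, 0.001, -1.0]]
wrist_force: [0.4, 0.1, 0.1]
opening: 0.698
gripper_force: 0.0
```

Run:
```python
from h import *
st()
i=arm.capture("top"); cv2.imwrite("pics/final.png",cv2.resize(i[90:240,155:415],None,fx=3,fy=3,interpolation=cv2.INTER_CUBIC))
```

```text
{'time': np.float64(28.05), 'q': array([-0.201, -0.39 ,  1.874,  0.   ,  1.656, -0.356]), 'tool_pos': array([ 0.419, -0.033,  0.281]), 'wrist_force': array([0.423, 0.091, 0.069]), 'wrist_torque': array([-0.023, -0.063, -0.022]), 'opening': np.float64(0.698), 'gripper_force': np.float64(0.0)}
```

View pics/final.png

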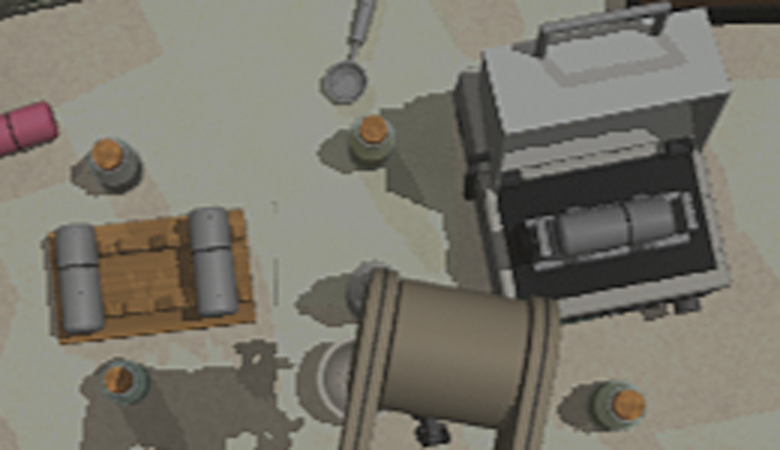

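The picture shows the hood open, the tested jar lying along the cradle between the jaws (centre about (617,224)), and the other two jars in their notches at (78,277) and (212,262). Nothing else has moved, so I'm handing in.

```bash
python3 -c "
from bench import arm
print(arm.close_job())"
```

```text
the job is handed in; nothing more can be done
None
```

I handed the job in at about 28 s, and no verdict came back: the hood stands open by itself, the middle jar lies in the cradle, and the other two are in their notches. I picked the middle jar from the tilt readings (it matched a loose ball, the right-hand jar matched empty) and did not test the left-hand one.

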